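Stow the leveller and hold the drawer keeper for screwing down

TASK

We are getting the coffee cart ready for the road: set the blue-topped coffee leveller down in the open drawer and slide the drawer fully shut. Then take the wooden keeper block, slide or set it flat on the counter in front of the drawer, square to the red spring buffer and centred on it, and press it into the buffer with a steady push of about 10 N (never more than 25 N) so that a colleague can screw it down. Finish while still holding and pushing it, and leave the cup, pitcher and tamper alone.

Things in the scene. Friction and masses are not known exactly. Their poses are not given: they have to be found in the camera images.
- drawer_unit: Low dark steel drawer unit fixed to the counter, 240 deep (x) x 230 wide (y) x 90 mm high. Origin: centre of its underside. Its x axis points from the front to the back, so the front (drawer side) is its -x face, 120 mm from the origin; z up. It stands at the robot's left with the front turned roughly to the robot's right (world -y).
- drawer (a joint): Travel of the only drawer (wooden front 214 mm wide, its top edge 84 mm above the counter) out of the unit, m: 0 = fully shut, 0.17 = fully out; it starts 0.13 to 0.16 open. It slides along the unit's -x as it opens, with about 1.2 N of friction plus light damping, and stays where it is left. Inside 184 mm long x 188 mm wide; side walls reach 61 mm above the counter, inner floor at 28 mm; the unit's mouth leaves 57 mm above that floor.
- drawer_floor (a point): Point on the drawer's inner floor (28 mm above the counter), on its centre line, 55 mm behind the inner side of the drawer front; moves with the drawer, axes as the unit's. A good place for the leveller: with the drawer open as at the start it lies 63 to 93 mm out in front of the unit.
- buffer (a joint): Compression of the red sprung buffer plate on the drawer's front, m: 0 = free, 0.020 = bottomed. It gives 1 N per mm (1000 N/m), no preload. The plate is 120 wide x 40 high x 12 mm thick, spanning 26 to 66 mm above the counter; free, its face stands 30 mm in front of the drawer front. Pushing it also slides the drawer shut.
- buffer_face (a point): Centre of the buffer plate's outer face, 46 mm above the counter; moves with drawer and buffer, axes as the unit's (push along its +x).
- keeper: Loose keeper block of light wood, about 0.2 kg: a foot plate 70 (x) x 100 (y) x 10 mm, an upright board 100 wide x 14 thick, 75 mm high along its +x edge, and behind the board a grip rib 20 mm wide (y) x 50 mm long (x), also 75 mm high. Origin: on the underside, midway across the width, 30 mm behind the board's front face. x points out of the flat front face (the one to press on the buffer), z up. The two dark dots on the foot are the screw holes.
- keeper_grip (a point): Middle of the keeper's rib, 39 mm behind the front face and 52 mm above the underside; grasp it across the 20 mm (along keeper y). Axes as the keeper's.
- keeper_face (a point): Centre line of the keeper's flat front face, 46 mm above its underside. Axes as the keeper's.
- leveller: Loose coffee leveller, about 0.25 kg: steel disc 54 mm diameter x 14 mm high, with a blue round grip 40 mm diameter x 18 mm on top (32 mm in all). Origin: centre of its underside, z up.
- cup: Bystander: white mug, rim radius 40 mm, 65 mm high, origin at the centre of its underside.
- pitcher: Bystander: steel milk pitcher, radius 42 mm, 100 mm high, with a handle, origin at the centre of its underside.
- tamper: Bystander: dark coffee tamper standing on its 56 mm base, 92 mm high, origin at the centre of its underside.

How it is judged:
On the way, in this order (a step that is already met when the one before it is completed fails the run):
1. the leveller lies released in the open drawer (x of leveller in the frame of drawer_floor between -0.045 and 0.12 m and y of leveller in the frame of drawer_floor between -0.085 and 0.085 m and z of leveller in the frame of drawer_floor between -0.01 and 0.03 m and contact force between the fingers and leveller below 0.2 N and linear speed of leveller below 0.03 m/s and value of joint drawer above 0.03 m), for 0.2 s.
2. the drawer is shut with the leveller in it (x of leveller in the frame of drawer_floor between -0.045 and 0.12 m and y of leveller in the frame of drawer_floor between -0.085 and 0.085 m and z of leveller in the frame of drawer_floor between -0.01 and 0.03 m and value of joint drawer below 0.006 m), for 0.2 s.
3. the keeper, flat, square and centred, presses the buffer with 6 to 15 N (contact force between keeper and drawer_unit between 6 and 15 N and x of keeper_face in the frame of buffer_face between -0.008 and 0.006 m and y of keeper_face in the frame of buffer_face between -0.015 and 0.015 m and height (world z) of keeper below 0.005 m and angle between keeper's own z axis and vertical below 0.08 rad and angle between the x axis of keeper and the x axis of drawer_unit, either way round below 0.12 rad and linear speed of keeper below 0.02 m/s and contact force between the fingers and keeper above 1 N and value of joint drawer below 0.006 m), for 0.5 s.
At the end, for the whole second after the job is handed in: Leveller inside the drawer and drawer shut (within 6 mm); the keeper's front face on the buffer face, pressed with 6 to 15 N, centred within 15 mm, square within 0.12 rad, its foot flat on the counter (within 5 mm and 0.08 rad), at rest, with the fingers still holding it (all of step 3 and x of leveller in the frame of drawer_floor between -0.045 and 0.12 m and y of leveller in the frame of drawer_floor between -0.085 and 0.085 m and z of leveller in the frame of drawer_floor between -0.01 and 0.03 m and contact force between the fingers and leveller below 0.2 N); the arm keeps its last pose, push and grip.
It fails at once if the keeper is pressed on the drawer unit with more than 25 N (contact force between keeper and drawer_unit above 25 N).
It fails at once if the cup is pushed more than 25 mm from its place or tipped over (distance of cup from where it was at the start of the episode above 0.025 m or angle between cup's own z axis and vertical above 0.5 rad).
It fails at once if the pitcher is pushed more than 25 mm from its place or tipped over (distance of pitcher from where it was at the start of the episode above 0.025 m or angle between pitcher's own z axis and vertical above 0.5 rad).
It fails at once if the tamper is pushed more than 25 mm from its place or tipped over (distance of tamper from where it was at the start of the episode above 0.025 m or angle between tamper's own z axis and vertical above 0.5 rad).
It also fails if it takes over 72 s, if anything falls off the work surface, if the arm or the gripper's body presses on something with over 40 N, if the wrist force passes 120 N, or if a joint passes its speed limit or range.

ROBOT

A 7-joint arm with a two-finger parallel gripper is mounted at the origin on the work surface. World frame = base frame: x ahead of the robot, y to its left, z up, the work surface at z = 0. Lengths are in m, angles in rad, forces in N, time in s.
With the tool pointing down it reaches from about 0.425 to 0.925 m from the base axis. Payload 6.8 kg.
Tool frame: the origin (TCP) lies at the centre of the arm's flange, where the gripper is bolted on; the fingertips stand 173 mm ahead of it and the grasp point (between the pads) lies 155 mm ahead of it (finger_overhang is the distance from the TCP to the fingertips, in m); y points along the fingers, z is the direction in which the jaws open and shut, and the axes are right-handed (so a half turn about y gives the same grasp; the last joint's range is limited). The gripper opens to 85 mm and grips with 20 to 120 N. Pads are 22 mm wide; open, the fingers measure 114 mm over their backs; the gripper's body (76 mm by 85 mm) begins 54 mm behind the grasp point. The pads swing forward as they close: fully open they stand 13 mm farther back than shut.
Start: joints at [1.079, 0.477, 0.022, 1.555, -0.011, 1.109, -0.083], TCP at [0.253, -0.626, 0.405] pointing down, gripper open.
Joint ranges: [-2.96, 2.96], [-0.34, 2.1], [-1.41, 1.46], [0.24, 2.44], [-1.37, 4.51], [0.17, 1.92], [-2.96, 2.96]. Speed limits (rad/s): [2.39, 2.39, 3.14, 3.14, 3.14, 3.14, 3.14].

INTERFACE

Orientations are given as a rotation vector (axis times angle).
In Python, from bench import get_obs, grab_frame, hand_in, finger_overhang gives the robot as it stands. The module is installed in compiled form; this text tells all that it offers.
- The arm moves only by the shell command python3 -m jog 'ROWS' [FORCE]. ROWS is JSON, a list of rows, each a list of 3 entries, a list of its own where there are three numbers: the shift along the tool's x, y, z in cm, then the turn about the tool's y in rad, then the gripper command: -1 is fully open, 1 is shut, values between are in proportion. In form: [[[x, y, z], twist, gripper], ...]. A call has 1 to 10 rows; each row is the pose to reach, as a shift and turn from the pose commanded when the call began, along the tool's axes at that moment; what a row does not reach only later rows make up. A row lasts 1/8 s, in which the tool goes at most 62.5 mm and 10.7 degrees, less where a joint would pass 70% of its speed; a pose out of reach is approached as far as the arm can. A call with a gripper value outside its range is refused whole. The fingers move at their own pace and stop on an object; FORCE is the grip in N (left out, the last holds). Time passes only in rows, so rows that repeat a pose let the fingers close. It gives the time, the measured TCP pose, the force and the opening at its end, in the units of the state.
- get_obs(): the state, without advancing time (a new reading comes with each control period).
- grab_frame(name): name is "scene" or "top" or "wrist"; returns a dict with "image" (384x512x3 uint8, blue, green, red), "fx", "fy", "cx", "cy" (pixels), "origin" and "rotation" of the camera in the world. Camera axes: x right, y up, looking along -z (the intrinsics and any distortion apply to the point x, -y, -z); pixel columns grow to the right and rows downward; lengths in m; the calibration is good to about 2 mm. A picture is of the moment at which its call begins. There is no depth.
- hand_in(): hands the job in, once; it reports no verdict.
The state is a dict: "clock": time; "joints": joint angles; "qvel": joint speeds; "tau": joint torques, N m; "tcp_pos": TCP position; "orientation": TCP orientation; "contact_force": force on the tool from outside, world axes, zero at the start; "moment": the same for the moment, N m; "grip_width": finger opening in m.
Only numpy, scipy, OpenCV 4.12 (cv2) and the standard library are available. Lean on these libraries where they do the work, as an engineer would, in place of code of your own. Each camera call takes 0.05 s, during which the arm holds its last target.

## Working session

There is one attempt and no reset: what is moved stays moved. The work goes in short steps, Python scripts to look and compute and a shell command to move; the robot and the scene stay as the last step left them, time stands still between calls to the robot, and variables do not carry over. Pictures are saved under pics/ and viewed, and the job is handed in when it is done.

```bash
mkdir -p pics; ls
cat > h.py <<'E'
import numpy as np, cv2
from bench import get_obs, grab_frame
from scipy.spatial.transform import Rotation as R
def snap(n,f):
    d=grab_frame(n); cv2.imwrite(f'pics/{f}.png',d['image']); np.savez(f'{f}.npz',**d); return d
def pix2plane(d,u,v,z):
    o=np.array(d['origin']);Rm=np.array(d['rotation'])
    if Rm.shape!=(3,3): Rm=R.from_rotvec(Rm).as_matrix()
    r=Rm@np.array([(u-d['cx'])/d['fx'],-(v-d['cy'])/d['fy'],-1]); t=(z-o[2])/r[2]; return o+t*r
E
python3 - <<'E'
from h import *
o=get_obs(); print(o); print(R.from_rotvec(o['orientation']).as_matrix().round(3))
for n in ['scene','top','wrist']:
    d=snap(n,n+'0'); print(n,{k:d[k] for k in d if k!='image'})
E
```

```text
pics
{'clock': 0.0, 'joints': array([ 1.07889415,  0.47779154,  0.02235393,  1.55648982, -0.01150144,
        1.10930124, -0.08312278]), 'qvel': array([ 1.26593010e-03, -8.70932735e-04,  6.72954427e-05, -3.39727772e-04,
        1.97536189e-03,  1.32182281e-03, -9.51572595e-04]), 'tau': array([-9.73539718e-04, -5.96460772e+01,  1.60763741e+00, -2.81199574e+01,
        1.24432016e-02,  9.40080383e-03,  2.78248336e-05]), 'tcp_pos': array([ 0.25264346, -0.62562228,  0.40371524]), 'orientation': array([-0.39130027,  2.01328675, -2.00960982]), 'contact_force': array([-0.18656746,  0.49205194, -0.79236096]), 'moment': array([ 0.02728879,  0.06692097, -0.00194544]), 'grip_width': 0.08546078022027727}
[[-0.927 -0.001  0.374]
 [-0.374  0.002 -0.927]
 [ 0.    -1.    -0.002]]
scene {'fx': 471.8681719430694, 'fy': 471.8681719430694, 'cx': 251.4174898177159, 'cy': 197.0059905061234, 'origin': array([1.21390474, 0.80936046, 0.83446011]), 'rotation': array([0.35969611, 1.125089  , 2.25218678])}
top {'fx': 438.749838382369, 'fy': 438.749838382369, 'cx': 256.15819211659607, 'cy': 186.50106827373614, 'origin': array([ 0.4928759 , -0.00543658,  1.31677271]), 'rotation': array([ 0.07212669, -0.07674188, -1.54610951])}
wrist {'fx': 282.15769850925597, 'fy': 282.15769850925597, 'cx': 252.4627574402748, 'cy': 191.95210911227173, 'origin': array([ 0.32812073, -0.59584988,  0.37298043]), 'rotation': array([-0.28115384,  0.19273132, -1.1761023 ])}
```

View pics/top0.png

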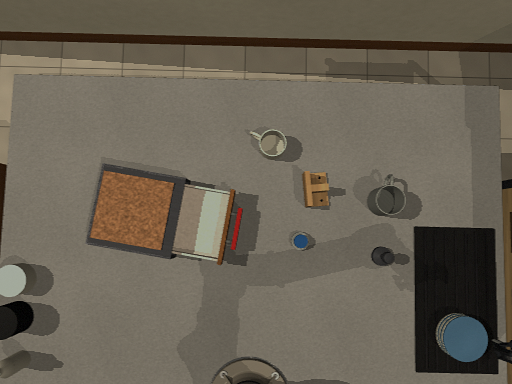

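View pics/scene0.png

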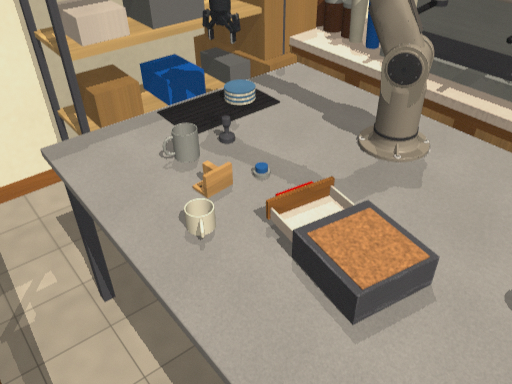

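View pics/wrist0.png

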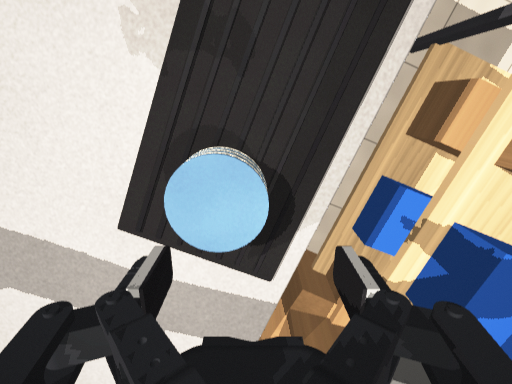

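The top view shows the drawer unit at left with its front to the right, buffer at (237,228), keeper (316,189), leveller (301,241), cup (272,143), pitcher (390,200) and tamper (382,257). I'll enlarge the middle of it.

Run:
```python
import cv2
a=cv2.imread('pics/top0.png')
cv2.imwrite('pics/c1.png',cv2.resize(a[150:270,75:255],None,fx=4.4,fy=4.4,interpolation=cv2.INTER_CUBIC))
cv2.imwrite('pics/c2.png',cv2.resize(a[160:260,280:340],None,fx=6,fy=6,interpolation=cv2.INTER_CUBIC))
```

```text
(no output)
```

View pics/c1.png

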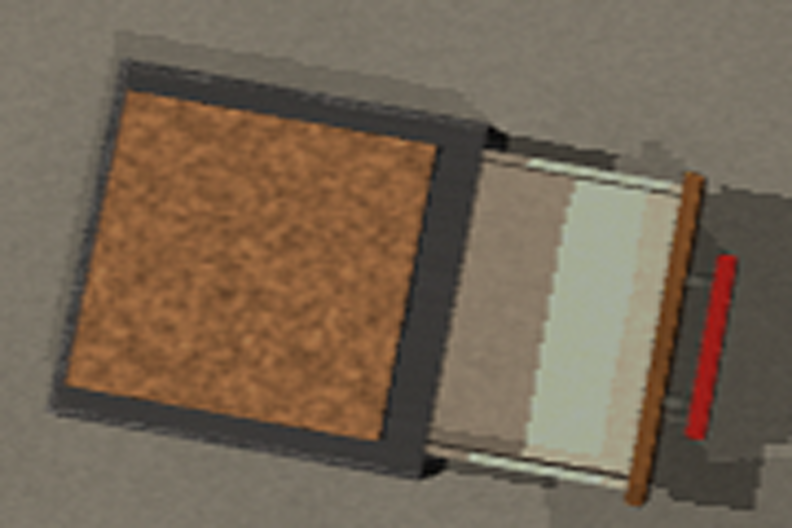

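View pics/c2.png

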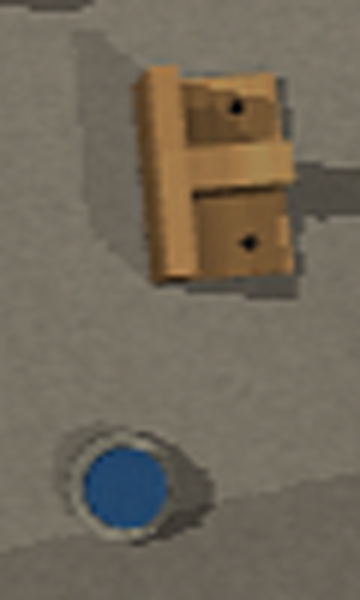

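Run:
```python
from h import *
d=dict(np.load('top0.npz'))
def A(x,y,z): return pix2plane(d,75+(x+.5)/4.4-.5,150+(y+.5)/4.4-.5,z)[:2]
def B(x,y,z): return pix2plane(d,280+(x+.5)/6-.5,160+(y+.5)/6-.5,z)[:2]
def sh(n,p): print(n,np.round(p,4))
def yaw(v): return np.degrees(np.arctan2(v[1],v[0]))
for n,p in dict(fr=(490,128),fl=(421,476),br=(122,62),bl=(52,410)).items(): sh(n,A(*p,.09))
fr,fl,br,bl=[A(*p,.09) for p in [(490,128),(421,476),(122,62),(52,410)]]
sh('unit c',(fr+fl+br+bl)/4); sh('yaw side',[yaw(br-fr),yaw(bl-fl),yaw(fl-fr)+0,yaw(bl-br), np.linalg.norm(br-fr),np.linalg.norm(fl-fr)])
t1,t2=A(684,172,.084),A(627,503,.084); sh('front inner top',[t1,t2]); sh('mid',[*(t1+t2)/2,yaw(t2-t1),np.linalg.norm(t2-t1)])
t1,t2=A(735,256,.066),A(702,439,.066); sh('buf top outer',[t1,t2]);sh('mid',[*(t1+t2)/2,yaw(t2-t1),np.linalg.norm(t2-t1)])
lv=B(126,487,.032); sh('lev',lv)
sh('lev base',B(124,487,.014))
t1,t2=B(150,68,.075),B(166,279,.075); sh('board front top',[t1,t2]);sh('mid',[*(t1+t2)/2,yaw(t2-t1),np.linalg.norm(t2-t1)])
t1,t2=B(295,142,.075),B(297,183,.075); sh('rib end',[t1,t2]);sh('mid',[*(t1+t2)/2,yaw(t2-t1),np.linalg.norm(t2-t1)])
for n,u,v,z in [('cup',274,143,.065),('pitcher',391,196,.1),('tamper',382,256,.092)]: sh(n,pix2plane(d,u,v,z)[:2])
```

```text
fr [0.6273 0.1901]
fl [0.4064 0.2249]
br [0.6642 0.4273]
bl [0.4422 0.4588]
unit c [0.535  0.3253]
yaw side [ 81.1473  81.3068 171.0305 171.9207   0.24     0.2236]
front inner top [[0.6025 0.0657]
 [0.3921 0.0956]]
mid [4.973000e-01 8.070000e-02 1.719157e+02 2.125000e-01]
buf top outer [[0.5503 0.0322]
 [0.4323 0.0502]]
mid [4.913000e-01 4.120000e-02 1.712833e+02 1.193000e-01]
lev [ 0.46   -0.1407]
lev base [ 0.4596 -0.1416]
board front top [[ 0.6593 -0.1449]
 [ 0.5591 -0.1537]]
mid [ 6.092000e-01 -1.493000e-01 -1.749623e+02  1.006000e-01]
rib end [[ 0.6255 -0.2141]
 [ 0.606  -0.2152]]
mid [ 6.158000e-01 -2.147000e-01 -1.767879e+02  1.950000e-02]
cup [ 0.7399 -0.0564]
pitcher [ 0.5913 -0.3835]
tamper [ 0.4249 -0.3601]
```

```bash
cat >> h.py <<'E'
def to(x,y,z,zyaw=None):
    o=get_obs(); M=R.from_rotvec(o['orientation']).as_matrix()
    s=M.T@(np.array([x,y,z])-o['tcp_pos'])*100
    cur=np.degrees(np.arctan2(M[1,2],M[0,2])); 
    tw=0 if zyaw is None else -np.radians((zyaw-cur+180)%360-180)
    print('shift cm',s.round(2),'twist',round(tw,3),'| tcp',o['tcp_pos'].round(4),'zyaw',round(cur,2),'tilt',M[2].round(3),'F',o['contact_force'].round(2),'w',round(o['grip_width'],4),'t',o['clock'])
E
python3 -c "
from h import *
to(.46,-.1407,.30,-8.7)"
```

```text
shift cm [-37.39  10.45 -37.19] twist -1.035 | tcp [ 0.2527 -0.6257  0.404 ] zyaw -68.01 tilt [ 0.    -1.    -0.001] F [ 0.32 -1.13 -0.6 ] w 0.0854 t 0.15
```

```bash
python3 -m jog '[[[-37.4,5,-37.2],-1.035,-1],[[-37.4,5,-37.2],-1.035,-1],[[-37.4,5,-37.2],-1.035,-1],[[-37.4,5,-37.2],-1.035,-1],[[-37.4,5,-37.2],-1.035,-1],[[-37.4,5,-37.2],-1.035,-1],[[-37.4,10.4,-37.2],-1.035,-1],[[-37.4,10.4,-37.2],-1.035,-1],[[-37.4,10.4,-37.2],-1.035,-1],[[-37.4,10.4,-37.2],-1.035,-1]]'; python3 -c "
from h import *
to(.46,-.1407,.178,-8.7); d=snap('wrist','w1');print(d['origin'])"
```

```text
clock: 1.4
tcp_pos: [0.4608, -0.1376, 0.2995]
orientation: [-1.137, 1.318, -1.313]
contact_force: [0.4, -0.8, 0.5]
grip_width: 0.0853
shift cm [ 3.500e-01  1.215e+01 -1.000e-02] twist 0.006 | tcp [ 0.4608 -0.1376  0.2995] zyaw -8.35 tilt [-0.002 -1.    -0.002] F [ 0.44 -0.83  0.45] w 0.0853 t 1.4
[ 0.47291351 -0.05790493  0.26885566]
```

View pics/w1.png

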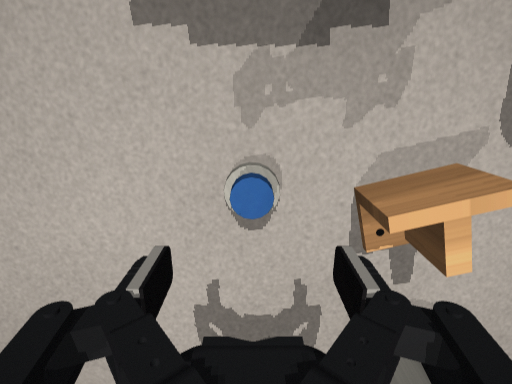

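The wrist view shows the leveller's blue top centred at (252,196), midway between the fingers, with the keeper clear at right.

```bash
python3 -c "
from h import *
d=dict(np.load('w1.npz'))
print(pix2plane(d,252,196,.032),pix2plane(d,252,191,.014))
d0=d
print([pix2plane(d,*p) for p in [(388,228,.075),(507,207,.075) if 0 else (444,222,.075)]])
"
```

```text
[ 0.45989708 -0.13873178  0.032     ] [ 0.45964044 -0.1399028   0.014     ]
[array([ 0.5600119 , -0.16410016,  0.075     ]), array([ 0.60138325, -0.16512739,  0.075     ])]
```

```bash
python3 -m jog '[[[0.2,6,0],0,-1],[[0.2,11,0],0,-1],[[0.2,12.1,0],0,-1],[[0.2,12.1,0],0,-1],[[0.2,12.1,0],0,0.4],[[0.2,12.1,0],0,0.4],[[0.2,12.1,0],0,0.4],[[0.2,12.1,0],0,0.4],[[0.2,12.1,0],0,0.4],[[0.2,12.1,0],0,0.4]]' 30; python3 -c "
from h import *
to(.506,.135,.30,-8.7); d=snap('wrist','w2')"
```

```text
clock: 2.7
tcp_pos: [0.4603, -0.1432, 0.1815]
orientation: [-1.133, 1.319, -1.322]
contact_force: [-3.8, 0.3, 11.8]
grip_width: 0.0515
shift cm [-28.17 -11.88   0.32] twist -0.0 | tcp [ 0.4603 -0.1432  0.1815] zyaw -8.73 tilt [ 0.001 -1.     0.002] F [-3.81  0.26 11.84] w 0.0515 t 2.7
```

View pics/w2.png

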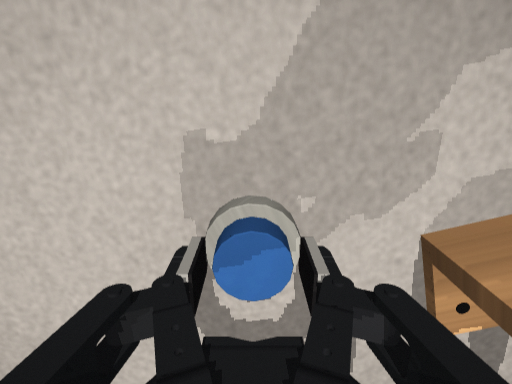

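The wrist view shows both fingertips on the steel disc's edge, not on the blue grip (12 N upward). I'll raise a little and let them close on the grip.

```bash
python3 -m jog '[[[0,-0.7,0],0,0],[[0,-0.8,0],0,0.4],[[0,-0.8,0],0,0.4],[[0,-0.8,0],0,0.4],[[0,-0.8,0],0,0.4],[[0,-0.8,0],0,0.4]]' 30; python3 -c "
from h import *
to(.506,.135,.30,-8.7); d=snap('wrist','w3')"
```

```text
clock: 3.5
tcp_pos: [0.4599, -0.1429, 0.1876]
orientation: [-1.134, 1.32, -1.32]
contact_force: [-0.1, 0.6, -3.5]
grip_width: 0.0511
shift cm [-28.17 -11.24   0.34] twist -0.0 | tcp [ 0.4599 -0.1429  0.1876] zyaw -8.71 tilt [-0. -1. -0.] F [-0.05  0.58 -3.5 ] w 0.0511 t 3.5
```

View pics/w3.png

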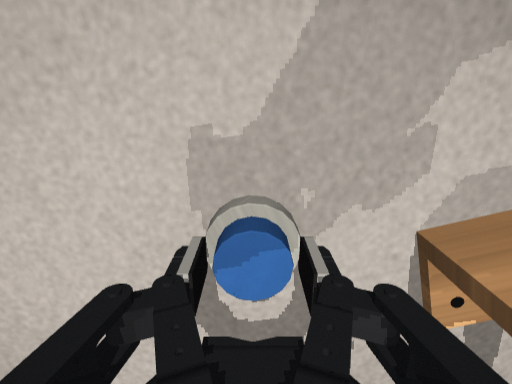

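The leveller's view in the fingers is unchanged, the pads are on the disc edge at 51 mm and the force reads −3.5 N, so it is held. I'll lift and carry.

```bash
python3 -m jog '[[[0,-5,0],0,0.4],[[-2,-10,0],0,0.4],[[-7,-11.2,0.1],0,0.4],[[-12,-11.2,0.2],0,0.4],[[-17,-11.2,0.3],0,0.4],[[-22,-11.2,0.3],0,0.4],[[-26,-11.2,0.3],0,0.4],[[-28.2,-11.2,0.3],0,0.4],[[-28.2,-11.2,0.3],0,0.4],[[-28.2,-11.2,0.3],0,0.4]]' 30; python3 -c "
from h import *
to(.506,.135,.211,-8.7); d=snap('wrist','w4'); snap('top','t4')"
```

```text
clock: 4.8
tcp_pos: [0.5054, 0.1342, 0.2993]
orientation: [-1.135, 1.321, -1.322]
contact_force: [0.4, -0.2, -4.0]
grip_width: 0.0509
shift cm [-0.1   8.83  0.05] twist -0.001 | tcp [0.5054 0.1342 0.2993] zyaw -8.76 tilt [ 0.001 -1.    -0.001] F [ 0.4  -0.16 -3.99] w 0.0509 t 4.8
```

View pics/w4.png

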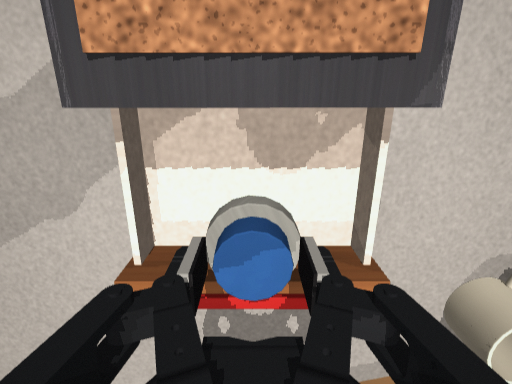

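View pics/t4.png

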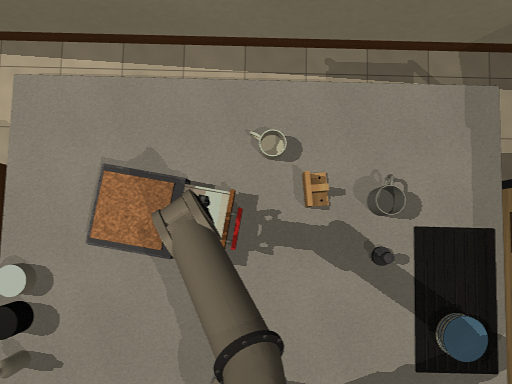

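The wrist view shows the leveller held level over the drawer, symmetric between the side walls (x 135 and 375 px), between the front and the unit's mouth. I'll lower and release.

```bash
python3 -m jog '[[[-0.3,5,0],0,0.4],[[-0.3,8,0],0,0.4],[[-0.3,8.7,0],0,0.4],[[-0.3,8.8,0],0,0.4],[[-0.3,8.8,0],0,0.4],[[-0.3,8.8,0],0,-0.3],[[-0.3,8.8,0],0,-0.8],[[-0.3,8.8,0],0,-1],[[-0.3,8.8,0],0,-1],[[-0.3,8.8,0],0,-1]]' 30; python3 -c "
from h import *
to(.506,.135,.35,-8.7); d=snap('wrist','w5')"
```

```text
clock: 6.15
tcp_pos: [0.5061, 0.1384, 0.2117]
orientation: [-1.133, 1.32, -1.32]
contact_force: [0.8, 0.1, -0.5]
grip_width: 0.0853
shift cm [  0.33 -13.83   0.04] twist -0.0 | tcp [0.5061 0.1384 0.2117] zyaw -8.71 tilt [ 0. -1.  0.] F [ 0.81  0.06 -0.51] w 0.0853 t 6.15
```

View pics/w5.png

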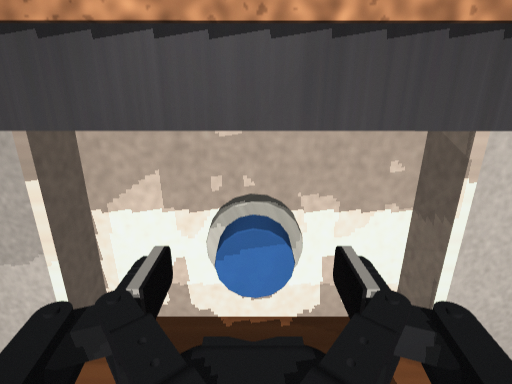

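The leveller is released and standing in the drawer at about (253,255), with both open fingers clear. Next I'll lift, close, and come down in front of the buffer.

```bash
python3 -m jog '[[[0,-5,0],0,-1],[[0,-10,0],0,-1],[[1,-12,0],0,1],[[6,-12,0],0,1],[[11,-12,0],0,1],[[14.8,-12,0],0,1],[[14.8,-8,0],0,1],[[14.8,-3,0],0,1],[[14.8,-0.2,0],0,1],[[14.8,-0.2,0],0,1]]' 30; python3 -c "
from h import *
to(.535-.298*.151,.3253-.298*.988,.209,-8.7); d=snap('wrist','w6');snap('top','t6')"
```

```text
clock: 7.45
tcp_pos: [0.4827, -0.0079, 0.2121]
orientation: [-1.137, 1.323, -1.318]
contact_force: [-0.3, 0.9, 0.8]
grip_width: -0.0001
shift cm [-3.94  0.3   0.14] twist 0.0 | tcp [ 0.4827 -0.0079  0.2121] zyaw -8.68 tilt [ 0.001 -1.    -0.004] F [-0.26  0.89  0.76] w -0.0001 t 7.45
```

View pics/w6.png

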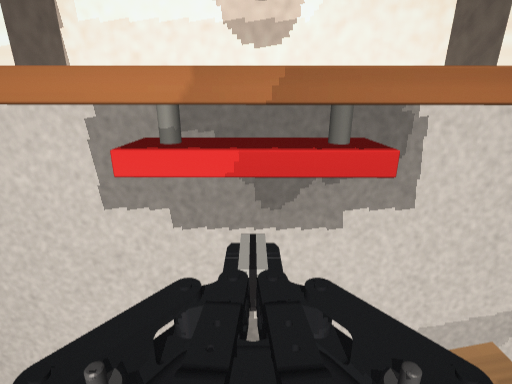

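View pics/t6.png

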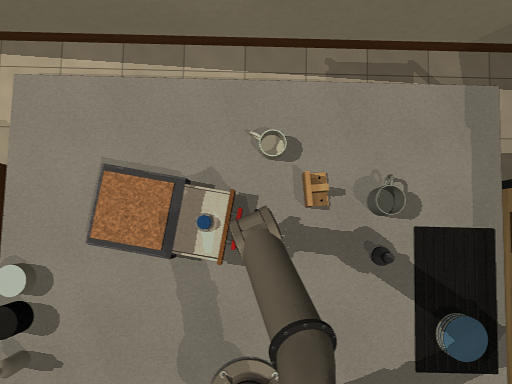

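Fingers are closed and centred on the buffer (tips 252 px, plate from 113 to 398 px), and the leveller sits in the drawer. Pushing now.

```bash
python3 -m jog '[[[-2,0,0],0,1],[[-3.5,0,0.1],0,1],[[-4.5,0,0.1],0,1],[[-5.7,0,0.1],0,1],[[-7,0,0.1],0,1],[[-8.5,0,0.1],0,1],[[-10,0,0.1],0,1],[[-11.5,0,0.1],0,1],[[-13,0,0.1],0,1],[[-14,0,0.1],0,1]]';python3 -m jog '[[[-0.8,0,0],0,1],[[-1.5,0,0],0,1],[[-2.2,0,0],0,1],[[-2.8,0,0],0,1],[[-3.2,0,0],0,1],[[-3.6,0,0],0,1],[[-3.6,0,0],0,1]]'; python3 -c "
from h import *
U=np.array([.151,.988]);o=get_obs();print('unit x',(o['tcp_pos'][:2]-[.535,.3253])@U)
to(.5,.2,.21);d=snap('wrist','w7')"
```

```text
clock: 8.8
tcp_pos: [0.5058, 0.1317, 0.2136]
orientation: [-1.134, 1.32, -1.319]
contact_force: [0.3, -1.1, 0.8]
grip_width: -0.0001
clock: 9.68
tcp_pos: [0.5114, 0.1663, 0.2137]
orientation: [-1.133, 1.32, -1.32]
contact_force: [-0.5, -0.4, -1.2]
grip_width: 0.0001
unit x -0.1606156761325277
shift cm [-3.16  0.37 -1.63] twist 0 | tcp [0.5114 0.1663 0.2137] zyaw -8.68 tilt [-0.001 -1.     0.   ] F [-0.54 -0.37 -1.22] w 0.0001 t 9.675
```

View pics/w7.png

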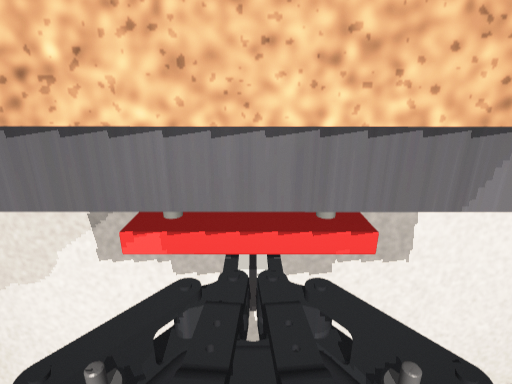

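```bash
python3 -m jog '[[[-0.3,0,0],0,1],[[-0.6,0,0],0,1],[[-0.6,0,0],0,1]]'; python3 -m jog '[[[-0.3,0,0],0,1],[[-0.3,0,0],0,1],[[-0.3,0,0],0,1]]'
```

```text
clock: 10.1
tcp_pos: [0.5124, 0.1715, 0.2137]
orientation: [-1.134, 1.32, -1.321]
contact_force: [-0.1, -3.2, 1.6]
grip_width: -0.0002
clock: 10.48
tcp_pos: [0.5128, 0.174, 0.2137]
orientation: [-1.134, 1.32, -1.322]
contact_force: [-0.5, -5.4, 3.0]
grip_width: -0.0004
```

Force grows about 1 N per mm, so the drawer is shut and the buffer is compressing. Backing off now.

```bash
python3 -m jog '[[[2,0,0],0,1],[[5,-1,0],0,1],[[6,-5,0],0,0],[[6,-10,0],0,-1],[[6,-10,0],0,-1]]'; python3 -c "
from h import *
to(.613,-.189,.31,5)
d=snap('top','t8')
cv2.imwrite('pics/c8.png',cv2.resize(d['image'][150:270,75:255],None,fx=4.4,fy=4.4,interpolation=cv2.INTER_CUBIC))"
```

```text
clock: 11.1
tcp_pos: [0.5049, 0.1156, 0.3174]
orientation: [-1.125, 1.316, -1.322]
contact_force: [0.2, -0.3, 0.5]
grip_width: 0.0547
shift cm [28.47  0.75 15.32] twist -0.24 | tcp [0.5049 0.1156 0.3174] zyaw -8.75 tilt [-0.004 -1.     0.008] F [ 0.22 -0.3   0.52] w 0.0547 t 11.1
```

View pics/c8.png

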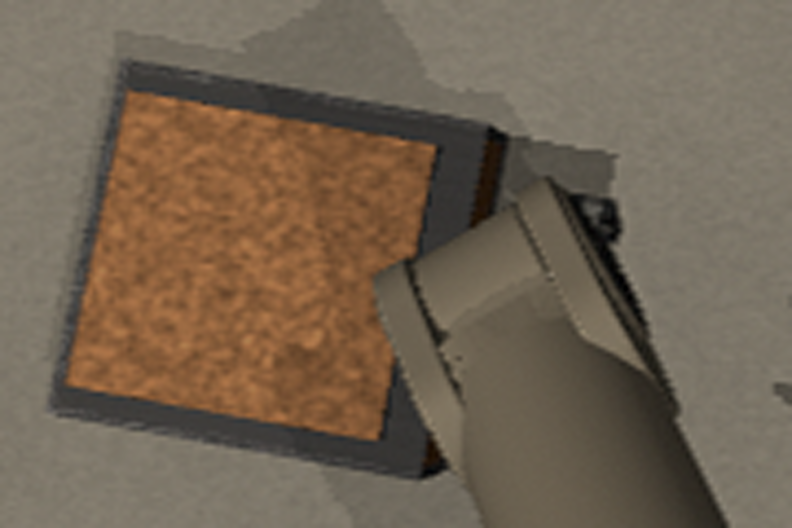

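The crop shows the drawer front flush with the unit (the wooden strip at (490,185) sits inside the mouth), so it is shut. On to the keeper.

```bash
python3 -m jog '[[[6,0,3],-0.12,-1],[[12,0,6],-0.24,-1],[[18,0,9],-0.24,-1],[[23,0.5,12],-0.24,-1],[[28.4,0.7,15.3],-0.24,-1],[[28.4,0.7,15.3],-0.24,-1],[[28.4,0.7,15.3],-0.24,-1],[[28.4,0.7,15.3],-0.24,-1]]'; python3 -c "
from h import *
to(.613,-.189,.31,5)
snap('wrist','w9')"
```

```text
clock: 12.15
tcp_pos: [0.6115, -0.1861, 0.3061]
orientation: [-1.25, 1.143, -1.14]
contact_force: [0.1, 0.6, -0.4]
grip_width: 0.0857
shift cm [ 0.3  -0.39  0.12] twist 0.004 | tcp [ 0.6115 -0.1861  0.3061] zyaw 5.21 tilt [-0.002 -1.    -0.001] F [ 0.08  0.56 -0.38] w 0.0857 t 12.15
```

View pics/w9.png

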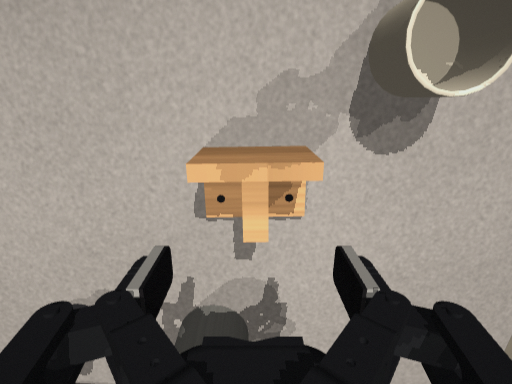

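The wrist view shows the keeper squarely below: rib end at (243–268, 242), the board's top front edge from (187,164) to (322,161). The pitcher lies below the gripper at (212,325) and the cup at upper right.

```bash
python3 -c "
from h import *
d=dict(np.load('w9.npz'))
cv2.imwrite('pics/c9.png',cv2.resize(d['image'][135:255,175:335],None,fx=5,fy=5,interpolation=cv2.INTER_CUBIC))"
```

```text
(no output)
```

View pics/c9.png

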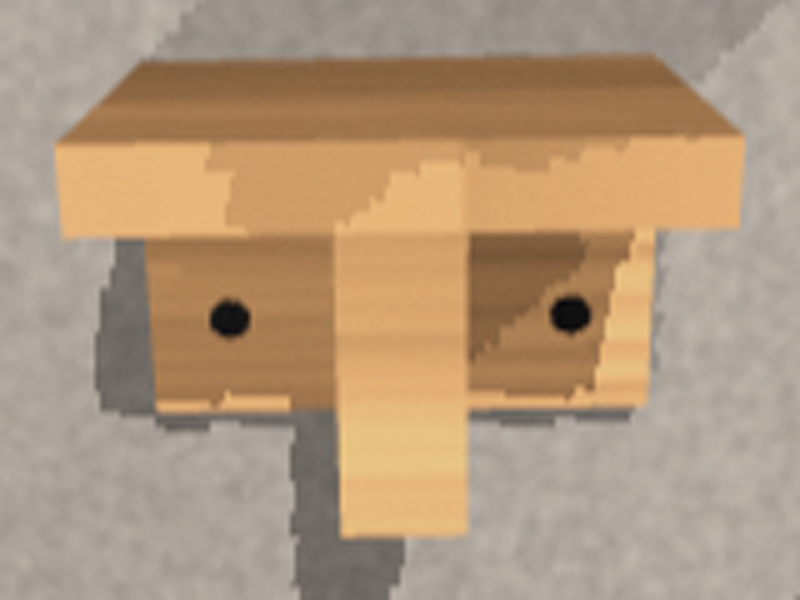

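```bash
python3 -c "
from h import *
d=dict(np.load('w9.npz'))
P=lambda x,y: pix2plane(d,175+(x+.5)/5-.5,135+(y+.5)/5-.5,.075)[:2]
a,b=P(56,143),P(744,136); print('front',a,b,(a+b)/2,np.linalg.norm(b-a),'kyaw x',np.degrees(np.arctan2(*(b-a)[::-1]))+90)
c=(P(341,535)+P(468,535))/2; print('rib end',c,np.linalg.norm(c-(a+b)/2))
v=(a+b)/2-c; print('yaw',np.degrees(np.arctan2(v[1],v[0])));v/=np.linalg.norm(v); g=(a+b)/2-.039*v; print(g,c+.025*v)
to(*g,.207,5.7)
"
```

```text
front [ 0.56008302 -0.15438321] [ 0.65906724 -0.14430426] [ 0.60957513 -0.14934374] 0.0994960343291809 kyaw x 95.81403909907773
rib end [ 0.61629034 -0.21292626] 0.06393614731742082
yaw 96.02888835206493
[ 0.6136713  -0.18812803] [ 0.61366459 -0.18806453]
shift cm [0.23 9.95 0.2 ] twist -0.008 | tcp [ 0.6116 -0.1861  0.3065] zyaw 5.23 tilt [-0.001 -1.    -0.   ] F [-0.6   0.41 -0.88] w 0.0852 t 12.2
```

```bash
python3 -m jog '[[[0.2,5,0.2],-0.01,-1],[[0.2,9,0.2],-0.01,-1],[[0.2,9.9,0.2],-0.01,-1],[[0.2,9.9,0.2],-0.01,-0.3],[[0.2,9.9,0.2],-0.01,0.4],[[0.2,9.9,0.2],-0.01,0.8],[[0.2,9.9,0.2],-0.01,0.9],[[0.2,9.9,0.2],-0.01,0.9],[[0.2,9.9,0.2],-0.01,0.9],[[0.2,9.9,0.2],-0.01,0.9]]' 60; python3 -c "
from h import *
to(.535-.25*.151,.3253-.25*.988,.207,-8.7)
snap('wrist','w10')"
```

```text
clock: 13.45
tcp_pos: [0.6146, -0.1904, 0.2091]
orientation: [-1.253, 1.135, -1.138]
contact_force: [-0.9, 0.2, 7.2]
grip_width: 0.0196
shift cm [-27.89   0.16  -9.05] twist 0.25 | tcp [ 0.6146 -0.1904  0.2091] zyaw 5.6 tilt [ 0.001 -1.     0.002] F [-0.88  0.16  7.19] w 0.0196 t 13.45
```

View pics/w10.png

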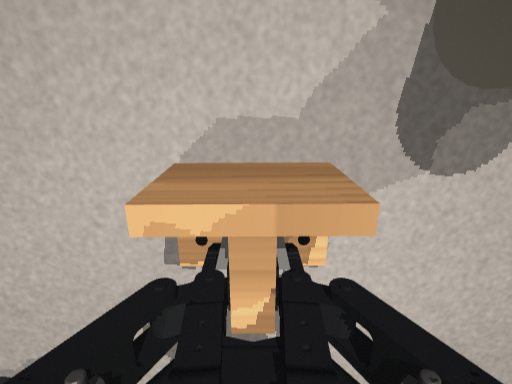

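The keeper is gripped across the rib (width 19.6 mm), still square in the fingers. I'll lift 2 cm and carry it in front of the buffer.

```bash
python3 -m jog '[[[0,-2,0],0,0.9],[[-3,-2,-1],0.05,0.9],[[-8,-2,-3],0.12,0.9],[[-13,-2,-5],0.2,0.9],[[-18,-2,-7],0.25,0.9],[[-22,-2,-8],0.25,0.9],[[-25,-2,-9],0.25,0.9],[[-27.8,-2,-9],0.25,0.9],[[-27.8,-2,-9],0.25,0.9],[[-27.8,-2,-9],0.25,0.9]]' 60; python3 -c "
from h import *
to(.535-.228*.151,.3253-.228*.988,.209,-8.7)
snap('wrist','w11');snap('top','t11')"
```

```text
clock: 14.75
tcp_pos: [0.4974, 0.0771, 0.2282]
orientation: [-1.133, 1.32, -1.321]
contact_force: [0.9, -0.7, -1.9]
grip_width: 0.0193
shift cm [-2.31  1.92 -0.03] twist -0.0 | tcp [0.4974 0.0771 0.2282] zyaw -8.72 tilt [ 0.    -1.     0.001] F [ 0.88 -0.68 -1.93] w 0.0193 t 14.75
```

View pics/w11.png

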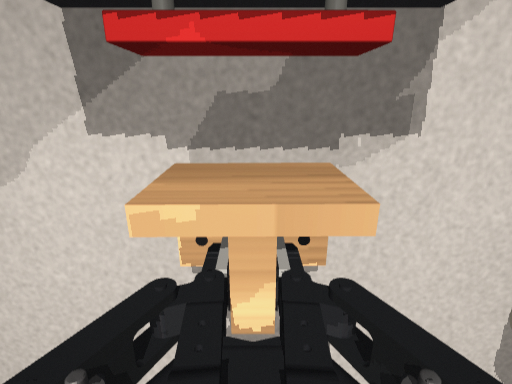

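The keeper is square to the plate and centred: board centre at 253 px, plate centre at 249.5 px (about 1 mm off). Lowering to the counter, then approaching.

```bash
python3 -m jog '[[[0,1,0],0,0.9],[[0,1.7,0],0,0.9],[[0,1.9,0],0,0.9],[[0,1.9,0],0,0.9],[[0,1.9,0],0,0.9]]' 60;  python3 -m jog '[[[-1,0.1,-0.1],0,0.9],[[-2,0.1,-0.1],0,0.9],[[-3,0.1,-0.1],0,0.9],[[-4,0.1,-0.1],0,0.9],[[-5,0.1,-0.1],0,0.9],[[-5.5,0.1,-0.1],0,0.9],[[-5.5,0.1,-0.1],0,0.9],[[-5.5,0.1,-0.1],0,0.9]]' 60; python3 -c "
from h import *
to(.535-.1787*.151,.3253-.1787*.988,.209,-8.7)
snap('wrist','w12')"
```

```text
clock: 15.48
tcp_pos: [0.4969, 0.0772, 0.209]
orientation: [-1.135, 1.321, -1.321]
contact_force: [-5.6, -2.0, 10.0]
grip_width: 0.0195
clock: 16.48
tcp_pos: [0.506, 0.1301, 0.209]
orientation: [-1.132, 1.319, -1.326]
contact_force: [-0.1, -8.5, 16.0]
grip_width: 0.0195
shift cm [-1.87 -0.01 -0.09] twist -0.003 | tcp [0.506  0.1301 0.209 ] zyaw -8.87 tilt [ 0.003 -1.     0.003] F [-0.14 -8.53 15.97] w 0.0195 t 16.475
```

View pics/w12.png

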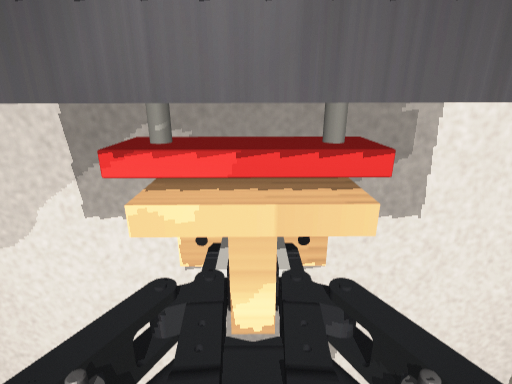

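```bash
python3 -m jog '[[[0,-0.25,-0.2],0,0.9],[[-0.4,-0.25,-0.2],0,0.9],[[-0.7,-0.25,-0.2],0,0.9],[[-0.7,-0.25,-0.2],0,0.9]]' 60; python3 -c "
from h import *
to(.535-.1787*.151,.3253-.1787*.988,.209,-8.7)
snap('wrist','w13')"
```

```text
clock: 17.02
tcp_pos: [0.5033, 0.1395, 0.2098]
orientation: [-1.135, 1.321, -1.32]
contact_force: [-1.0, -1.2, -2.5]
grip_width: 0.0194
shift cm [-0.98  0.08  0.32] twist 0.0 | tcp [0.5033 0.1395 0.2098] zyaw -8.68 tilt [ 0.001 -1.    -0.001] F [-0.98 -1.2  -2.49] w 0.0194 t 17.025
```

View pics/w13.png

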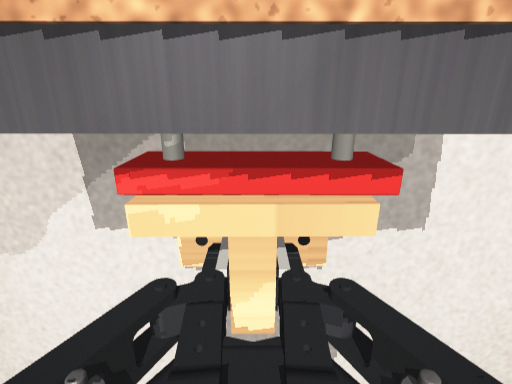

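```bash
python3 -m jog '[[[0,0,0.15],0,0.9],[[0,0.12,0.15],0,0.9],[[-0.3,0.12,0.15],0,0.9],[[-0.3,0.12,0.15],0,0.9],[[-0.3,0.12,0.15],0,0.9]]' 60; python3 -m jog '[[[-0.2,0,0],0,0.9],[[-0.3,0,0],0,0.9],[[-0.3,0,0],0,0.9]]';python3 -c "
from h import *
to(.535-.1787*.151,.3253-.1787*.988,.209,-8.7)"
```

```text
clock: 17.7
tcp_pos: [0.5057, 0.1418, 0.209]
orientation: [-1.133, 1.32, -1.321]
contact_force: [0.7, -4.6, -1.5]
grip_width: 0.0191
clock: 18.08
tcp_pos: [0.5061, 0.144, 0.209]
orientation: [-1.134, 1.321, -1.322]
contact_force: [-0.6, -6.2, 2.8]
grip_width: 0.0195
shift cm [-0.5   0.    0.12] twist -0.002 | tcp [0.5061 0.144  0.209 ] zyaw -8.79 tilt [ 0.002 -1.    -0.   ] F [-0.6  -6.25  2.8 ] w 0.0195 t 18.075
```

```bash
python3 -m jog '[[[-0.2,0,0],0,0.9],[[-0.4,0,0],0,0.9],[[-0.4,0,0],0,0.9],[[-0.4,0,0],0,0.9]]';python3 -m jog '[[[-0.15,0,0],0,0.9],[[-0.15,0,0],0,0.9],[[-0.15,0,0],0,0.9],[[-0.15,0,0],0,0.9],[[-0.15,0,0],0,0.9]]';python3 -c "
from h import *
to(.535-.1787*.151,.3253-.1787*.988,.209,-8.7)
d=snap('wrist','w14');d=snap('scene','s14')
cv2.imwrite('pics/c14.png',cv2.resize(d['image'][140:260,220:380],None,fx=5,fy=5,interpolation=cv2.INTER_CUBIC))
d=snap('top','t14')
cv2.imwrite('pics/ct14.png',cv2.resize(d['image'][150:270,75:255],None,fx=4.4,fy=4.4,interpolation=cv2.INTER_CUBIC))"
```

```text
clock: 18.58
tcp_pos: [0.5066, 0.147, 0.209]
orientation: [-1.136, 1.321, -1.324]
contact_force: [-1.8, -8.4, 4.1]
grip_width: 0.0193
clock: 19.2
tcp_pos: [0.5068, 0.1479, 0.2091]
orientation: [-1.136, 1.321, -1.325]
contact_force: [-3.0, -11.4, 5.7]
grip_width: 0.0193
shift cm [-0.1   0.    0.11] twist -0.003 | tcp [0.5068 0.1479 0.2091] zyaw -8.86 tilt [ 0.004 -1.    -0.001] F [ -2.98 -11.43   5.75] w 0.0193 t 19.2
```

View pics/w14.png

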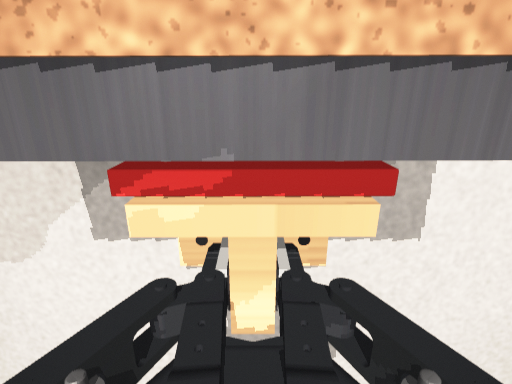

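View pics/c14.png

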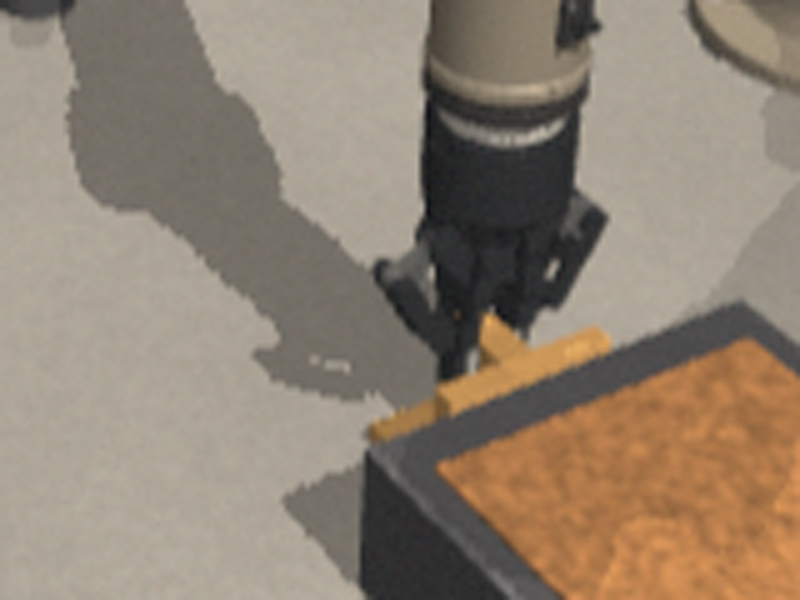

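View pics/ct14.png

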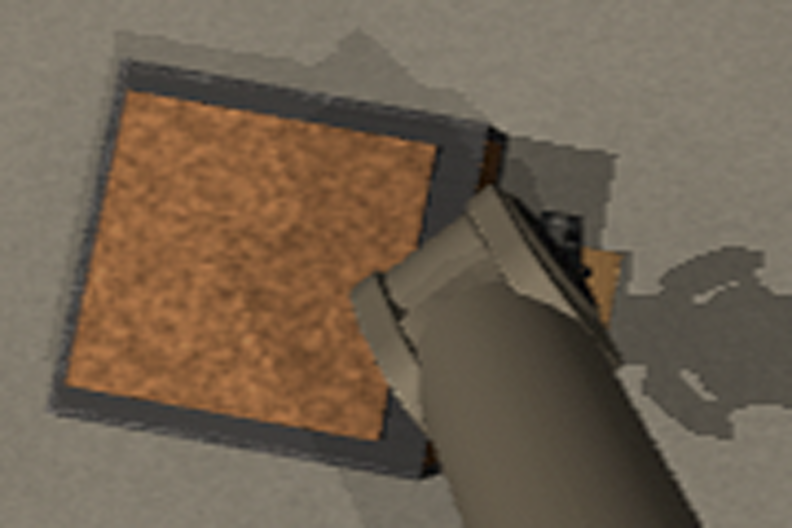

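The plate (109–397, centre 253 px) and board (125–380, centre 252.5 px) are aligned and touching, and the drawer is shut. I'll measure the plate's face against the unit from the picture.

```bash
python3 -c "
from h import *
U=np.array([.151,.988])
for f,a,b in [('w7',(121,232),(378,232)),('w13',(115,169),(401,169)),('w14',(109,169),(397,169))]:
    d=dict(np.load(f+'.npz'))
    p,q=pix2plane(d,*a,.066)[:2],pix2plane(d,*b,.066)[:2]; print(f,((p+q)/2-[.535,.3253])@U,np.linalg.norm(p-q))
"
python3 -m jog '[[[-0.05,0,0],0,0.9],[[-0.1,0,0],0,0.9],[[-0.1,0,0],0,0.9],[[-0.1,0,0],0,0.9],[[-0.1,0,0],0,0.9],[[-0.1,0,0],0,0.9],[[-0.1,0,0],0,0.9]]';python3 -c "
from h import *
to(.535-.1787*.151,.3253-.1787*.988,.209,-8.7)"
```

```text
w7 -0.138173115882372 0.1177142044763852
w13 -0.1354547534383571 0.1173883912860563
w14 -0.12695979325991674 0.11725785229861198
clock: 20.23
tcp_pos: [0.5069, 0.1485, 0.2091]
orientation: [-1.137, 1.321, -1.326]
contact_force: [-2.8, -11.9, 7.4]
grip_width: 0.019
shift cm [-0.04  0.01  0.11] twist -0.003 | tcp [0.5069 0.1485 0.2091] zyaw -8.88 tilt [ 0.005 -1.    -0.001] F [ -2.84 -11.86   7.36] w 0.019 t 20.225
```

```bash
python3 -m jog '[[[0,0,0],0,0.9],[[0,0,0],0,0.9],[[0,0,0],0,0.9],[[0,0,0],0,0.9],[[0,0,0],0,0.9],[[0,0,0],0,0.9],[[0,0,0],0,0.9],[[0,0,0],0,0.9]]';python3 -c "
from h import *
to(.535-.1787*.151,.3253-.1787*.988,.209,-8.7)
d=snap('wrist','w15')
cv2.imwrite('pics/c15.png',cv2.resize(d['image'][140:290,100:410],None,fx=2.5,fy=2.5))"
```

```text
clock: 21.22
tcp_pos: [0.5069, 0.1485, 0.2091]
orientation: [-1.137, 1.321, -1.326]
contact_force: [-2.8, -12.4, 7.2]
grip_width: 0.0192
shift cm [-0.04  0.01  0.11] twist -0.003 | tcp [0.5069 0.1485 0.2091] zyaw -8.88 tilt [ 0.005 -1.    -0.001] F [ -2.83 -12.37   7.21] w 0.0192 t 21.225
```

View pics/c15.png

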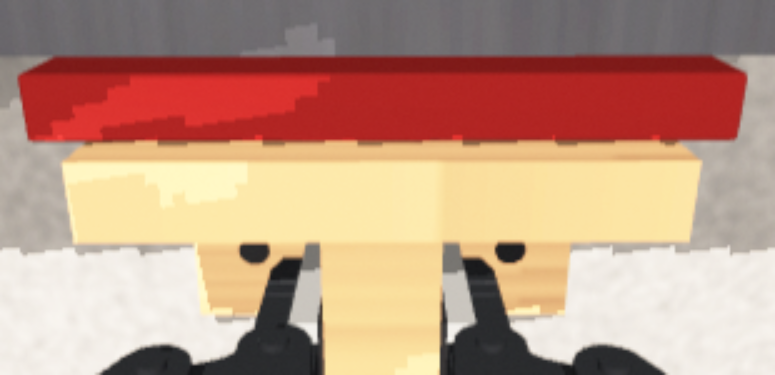

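The picture shows the board flat against the plate, square and centred (plate 20–746, board 62–700, both centred near 382 px). The force and pose are steady, so I'm handing in.

```bash
python3 -c "
from bench import hand_in, get_obs
print(hand_in()); o=get_obs(); print(o['contact_force'],o['tcp_pos'],o['grip_width'])"
```

```text
the job is handed in; nothing more can be done
None
the job is handed in; nothing more can be done
```

I set the leveller down in the open drawer and pushed the drawer shut by the buffer with closed fingers. I then placed the keeper flat in front of the drawer and handed in, at about 21 s, while still gripping it and pushing it into the buffer. `hand_in()` gives no verdict, so the result itself is unconfirmed.

**Last checks:**
- **Position:** the board lies on the plate, square within about 0.01 rad and centred within about 1 mm. The tool height is the same as when the keeper stood on the counter at the grasp.
- **Grip:** the fingers are closed at 19 mm on the rib.
- **Push:** it was steady over the last second. The wrist read about 12.5 N along the push. The plate's travel puts the buffer force nearer 9–11 N. I put the difference down to the keeper rubbing on the counter, under about 7 N of downward press.
- **Drawer:** it looked shut in the pictures, and the force rose about 1 N per mm of push, as expected once only the buffer was moving. The leveller can't be seen inside the closed drawer.
- **Cup, pitcher and tamper:** I did not touch them.

**What went less smoothly:**
- The fingers gripped the leveller by its steel disc, not the blue grip, but it held.
- While sliding in, the keeper first pressed down with 16 N, so I raised and re-centred it before pushing.

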